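# Pack the fragile tube in its case

## Robot

A 6-joint arm with a two-finger parallel gripper is mounted at the origin on a cart in front of the work surface, level with it; the furniture and walls round the work are solid. World frame = base frame: x ahead of the robot, y to its left, z up, the work surface at z = 0. Lengths are in m, angles in rad, forces in N, time in s.
With the tool pointing down it reaches from about 0.25 to 0.775 m from the base axis. Payload 4 kg.
Tool frame: the origin (TCP) lies at the very end of the fingers, on their centre line; the grasp point (between the pads) lies 19 mm behind it; z points along the fingers, y is the line along which they close (so a half turn about z gives the same grasp; the last joint's range is limited). The gripper opens to 94 mm and grips with 3 to 60 N. Pads are 16 mm wide; open, the fingers measure 119 mm over their backs; the gripper's body (75 mm by 177 mm) begins 78 mm behind the grasp point.
Start: joints at [1.055, 0.087, 1.371, -0, 1.684, -0.103], TCP at [0.221, 0.504, 0.206] pointing down, gripper open.
Joint ranges: [-3.1, 3.1], [-0.76, 2.03], [0.27, 2.55], [-1.08, 4.22], [0.17, 2.65], [-2.57, 2.57]. Speed limits (rad/s): [2.79, 2.79, 3.14, 3.14, 3.14, 3.14].

## Interface

Orientations are given as a unit quaternion [x, y, z, w].
In Python, from workcell import arm gives the robot as it stands.
- The arm moves only by the shell command python3 -m pendant 'ROWS' [FORCE]. ROWS is text: rows parted by semicolons, each of 7 numbers parted by spaces: the closure in counts, from 0 (fully open) to 255 (shut), then the shift along the tool's x, y, z in m, then the turn, a rotation vector about the tool's x, y, z in rad. In form: grip tx ty tz wx wy wz; .... A call has 1 to 8 rows; each row shifts and turns the commanded pose from where the row before left it, along the tool's axes as they then stand; what a row does not reach is not made up. A row lasts 1/8 s, in which the tool goes at most 62.5 mm and 10.7 degrees, less where a joint would pass 70% of its speed; a pose out of reach is approached as far as the arm can. A call is refused whole if a number of a shift passes 0.0625 or a number of a turn 0.188, either way. A call with a gripper value outside its range is refused whole. The fingers move at their own pace and stop on an object; FORCE is the grip in N (left out, the last holds). Time passes only in rows, so rows that do not move let the fingers close. It gives the time, the measured TCP pose, the force, the opening and the grip force at its end, in the units of the state.
- arm.get_obs(): the state, without advancing time (a new reading comes with each control period).
- arm.grab_frame(name): name is "scene" or "top" or "wrist"; returns the picture (420x560x3 uint8, blue, green, red); there is no depth.
- arm.calibration(name): a dict with "camera_matrix" (3x3 intrinsics, pixels), "k1" (the pictures are not rectified: a ray, as slopes to the right and down, at radius r is drawn at 1 + k1 r^2 times it, then the intrinsics apply), "extrinsics" (4x4, takes a point from camera to world coordinates). Camera axes: x right, y down, z forward; pixel columns grow to the right and rows downward; lengths in m; the calibration is good to about 2 mm. A picture is of the moment at which its call begins: read the wrist's pose just before it. calibration takes no time and is no camera call; for the wrist camera it gives the pose at the moment of the call.
- arm.finish_job(): hands the job in; it is judged then, once.
The state is a dict: "time": time; "joint_positions": joint angles; "joint_vel": joint speeds; "tau": joint torques, N m; "tool_pos": TCP position; "tool_rot": TCP orientation; "contact_force": force on the tool from outside, world axes, zero at the start; "ft_torque": the same for the moment, N m; "gripper_width": finger opening in m; "gripper_force": force on a finger pad.
Only numpy, scipy, OpenCV 4.12 (cv2) and the standard library are available. Lean on these libraries where they do the work, as an engineer would, in place of code of your own. Each camera call takes 0.05 s, during which the arm holds its last target. There are 200 camera calls.

## Task

Lift the lid of the grey case open until it rests back on its stop, without dropping it. Then lay the fragile white oval tube flat in the long front compartment, slide it lengthwise against the sprung red end pad and keep it pressed there with about 6 N for a second, and leave it lying with its end still at the pad and the lid open. The tube cracks easily: never grip it or push it against the case or its pad with more than 15 N, and leave the jar in the case and the mug alone.

Things in the scene. Friction and masses are not known exactly. Their poses are not given: they have to be found in the camera images.
- case: Grey open case, fixed, 180 (x) x 320 (y) x 64 mm high, floor 6, walls 5 mm. Origin: centre of its underside; z up, x from front (robot side) to hinge side, y along it to the end with the pad. Divider 4 mm thick, top at 38 mm height, runs along y at x = +11 mm. Long front compartment: x -85 to +9 mm (middle line x = -38), y from -155 mm to the pad. The jar stands in the rear one.
- lid (a joint): Hinge of the case's lid, rad: 0 shut, 1.75 open on its stop (leaning back beyond upright; it falls shut when let go before about 1.4). The lid is a plate 180 x 320 x 8 mm, 0.25 kg, hinged on the case's far (+x) top edge, axis along the case's y, no latch.
- lid_handle (a point): Middle of the round black bar of the lid's handle, bar diameter 10 mm, 120 mm long along the case's y, its middle 36 mm above the lid's top face and 25 mm in from the lid's front edge; moves with the lid.
- lid_hinge (a point): Point on the lid's hinge axis, at the middle of the case's length, at the height of the rim; shut, the handle's bar lies 155 mm in front of it and 44 mm above it.
- pad: Red pad, 60 mm wide (x), 28 mm high, standing on a sprung slide at the +y end of the front compartment, carried by an aluminium end block that is clamped anywhere along 30 mm. Origin: centre of the pad's face towards the tube; axes as the case; pressed, it yields up to 11 mm along +y (its stiffness is not known).
- tube: Fragile white oval tube with end caps, 205 mm long (along its x, the ends at -102 and +102 mm), 38 mm wide (y), 24 mm high, lying flat, about 0.12 kg (0.08 to 0.17). Origin: centre of its underside, z up. Either end may go to the pad.
- jar: Small brown jar with a white lid, 45 mm diameter, 52 mm high, standing in the case's rear compartment; origin: centre of its underside. To be left alone.
- mug: White mug with a red band, 83 x 118 x 96 mm, standing on the desk behind the work; origin: under its middle. To be left alone.

How it is judged:
On the way, in this order (a step that is already met when the one before it is completed fails the run):
1. the lid rests open on its stop (over 1.70 rad) (value of joint lid above 1.7 rad and velocity of joint lid below 0.1 rad/s), for 0.2 s.
2. the tube lies low in the front compartment, lengthwise, and is pressed on the pad with 3.5 to 9 N for 0.7 s (z of tube in the frame of case below 0.012 m and x of tube in the frame of case between -0.064 and -0.012 m and angle between the x axis of tube and the y axis of case, either way round below 0.14 rad and contact force between tube and pad between 3.5 and 9 N), for 0.7 s.
At the end, for the whole second after the job is handed in: The lid is open on its stop (over 1.65 rad); the tube lies flat on the floor of the front compartment (origin within 3 mm of the floor, tilt under 0.06 rad), along it within 0.14 rad and within 26 mm of its middle line, with its end within 5 mm of the pad's face, released and at rest (value of joint lid above 1.65 rad and z of tube in the frame of case below 0.009 m and angle between tube's own z axis and vertical below 0.06 rad and x of tube in the frame of case between -0.064 and -0.012 m and angle between the x axis of tube and the y axis of case, either way round below 0.14 rad and y of tube in the frame of pad between -0.1075 and -0.098 m and linear speed of tube below 0.02 m/s); the robot touches nothing.
It fails at once if the fingers squeeze the tube with more than 15 N a finger (34 N for both together) (contact force between the fingers and tube above 34 N).
It fails at once if the tube is pushed or knocked against the case or its pad with more than 15 N (17 N with its own weight) (contact force between tube and case above 17 N).
It fails at once if the lid is dropped or flung (faster than 3 rad/s) (velocity of joint lid above 3 rad/s or velocity of joint lid below -3 rad/s).
It fails at once if the jar is moved more than 20 mm or tipped (distance of jar from where it was at the start of the episode above 0.02 m or angle between jar's own z axis and vertical above 0.3 rad).
It fails at once if the mug is moved more than 20 mm (distance of mug from where it was at the start of the episode above 0.02 m).
It also fails if it takes over 72 s, if anything falls off the work surface, if the arm or the gripper's body presses on something with over 40 N, if the wrist force passes 120 N, or if a joint passes its speed limit or range.

## Working session

There is one attempt and no reset: what is moved stays moved. The work goes in short steps, Python scripts to look and compute and a shell command to move; the robot and the scene stay as the last step left them, time stands still between calls to the robot, and variables do not carry over. Pictures are saved under pics/ and viewed, at most 10 in all, crops included, and the job is handed in when it is done.

```bash
ls; mkdir -p pics; python3 - <<'E'
from workcell import arm
import cv2,numpy as np
np.set_printoptions(precision=4,suppress=True)
o=arm.get_obs();print(o)
for n in("scene","top"):
    c=arm.calibration(n);print(n,c)
    cv2.imwrite(f"pics/{n}0.png",arm.grab_frame(n))
E
```

```text
pics
{'time': 0.0, 'joint_positions': array([ 1.0549,  0.088 ,  1.3723,  0.    ,  1.6836, -0.1031]), 'joint_vel': array([ 0.0011, -0.0003, -0.0006, -0.0004,  0.    , -0.0007]), 'tau': array([  0.0008, -34.0178, -30.2432,   0.0719,   0.0329,  -0.0002]), 'tool_pos': array([0.2204, 0.5033, 0.2043]), 'tool_rot': array([ 0.2049,  0.9788, -0.0011, -0.0003]), 'contact_force': array([0.2674, 0.1331, 0.5854]), 'ft_torque': array([0.0413, 0.0132, 0.0004]), 'gripper_force': 0.0, 'gripper_width': 0.09358097586811305}
scene {'camera_matrix': array([[490.1384,   0.    , 270.4412],
       [  0.    , 490.1384, 214.9218],
       [  0.    ,   0.    ,   1.    ]]), 'k1': -0.15633060258345094, 'extrinsics': array([[ 0.6544,  0.5025, -0.565 ,  1.2621],
       [ 0.756 , -0.4221,  0.5002, -0.5969],
       [ 0.0128, -0.7545, -0.6561,  0.8512],
       [ 0.    ,  0.    ,  0.    ,  1.    ]])}
top {'camera_matrix': array([[443.8564,   0.    , 280.571 ],
       [  0.    , 443.8564, 211.0328],
       [  0.    ,   0.    ,   1.    ]]), 'k1': -0.015045762355638861, 'extrinsics': array([[-0.027 , -0.9848,  0.1719,  0.4227],
       [-0.9996,  0.0257, -0.0098, -0.0172],
       [ 0.0052, -0.1721, -0.9851,  1.0246],
       [ 0.    ,  0.    ,  0.    ,  1.    ]])}
```

View pics/scene0.png

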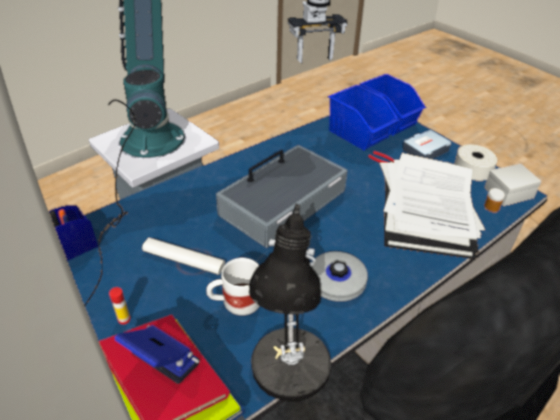

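View pics/top0.png

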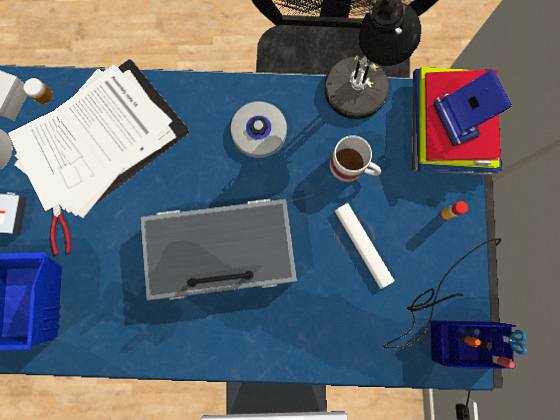

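Scene: case around (283,190), handle bar (250,170)–(283,153), tube (145,245)–(225,268), partly hidden by the mug. Top: lid corners about (141,216),(288,200),(297,280),(150,299); handle bar (191,283)–(250,275); tube (343,208)–(386,284); mug at (352,158).

```bash
cat > h.py <<'E'
from workcell import arm
import cv2,numpy as np
from scipy.spatial.transform import Rotation as R
np.set_printoptions(precision=4,suppress=True)
def rays(c,p):
    K=c["camera_matrix"];E=c["extrinsics"]
    p=np.atleast_2d(np.asarray(p,float)).reshape(-1,1,2)
    n=cv2.undistortPoints(p,K,np.array([c["k1"],0,0,0.]),).reshape(-1,2)
    d=np.c_[n,np.ones(len(n))]@E[:3,:3].T
    return E[:3,3],d
def plane(c,p,z):
    o,d=rays(c,p); return o+d*((z-o[2])/d[:,2])[:,None]
def tri(views):
    A=0;b=0;L=[]
    for c,p in views:
        o,d=rays(c,p);d=d[0]/np.linalg.norm(d[0]);M=np.eye(3)-np.outer(d,d);A=A+M;b=b+M@o;L.append((M,o))
    x=np.linalg.solve(A,b);return x,[np.linalg.norm(M@(x-o)) for M,o in L]
def proj(c,X):
    E=np.linalg.inv(c["extrinsics"]);q=np.atleast_2d(X)@E[:3,:3].T+E[:3,3];n=q[:,:2]/q[:,2:]
    n=n*(1+c["k1"]*(n**2).sum(1,keepdims=True));K=c["camera_matrix"];return n*[K[0,0],K[1,1]]+K[:2,2]
E
python3 - <<'E'
from h import *
T=arm.calibration("top");S=arm.calibration("scene")
t=cv2.imread("pics/top0.png");s=cv2.imread("pics/scene0.png")
def big(mask,roi):
    m=np.zeros_like(mask);x0,y0,x1,y1=roi;m[y0:y1,x0:x1]=mask[y0:y1,x0:x1]
    cs,_=cv2.findContours(m,cv2.RETR_EXTERNAL,cv2.CHAIN_APPROX_NONE)
    return max(cs,key=cv2.contourArea)
def hsv(i):return cv2.cvtColor(i,cv2.COLOR_BGR2HSV)
ht=hsv(t);hs=hsv(s)
for n,h,roi in(("top",ht,(325,190,400,300)),("scene",hs,(130,230,230,285))):
    c=big(cv2.inRange(h,(0,0,140),(180,60,255)),roi);b=cv2.boxPoints(cv2.minAreaRect(c));print(n,"tube",b.tolist(),cv2.contourArea(c))
    if n=="top":
        print(plane(T,b,.024))
c=big(cv2.inRange(ht,(0,0,60),(180,70,255)),(125,190,315,315))
hull=cv2.convexHull(c);ap=cv2.approxPolyN(hull,4,ensure_convex=True).reshape(-1,2);print("lid",ap.tolist(),plane(T,ap,.072))
P=plane(T,ap,.072);print([np.linalg.norm(P[i]-P[i-1]) for i in range(4)])
for n,h,roi in(("top",ht,(175,262,265,293)),("scene",hs,(244,148,290,182))):
    c=big(cv2.inRange(h,(0,0,0),(180,255,48)),roi);r=cv2.minAreaRect(c);print(n,"handle",cv2.boxPoints(r).tolist(),r)
# upscaled crops
a=cv2.resize(t[255:305,130:310],None,fx=4,fy=4,interpolation=cv2.INTER_CUBIC)
b=cv2.resize(s[140:245,205:355],None,fx=4,fy=3.5,interpolation=cv2.INTER_CUBIC)[:390]
m=np.zeros((600,720,3),np.uint8);m[:200,:720]=a;m[210:600,:600]=b
cv2.imwrite("pics/m1.png",m)
E
```

```text
top tube [[333.39434814453125, 209.9951934814453], [347.0498046875, 201.76451110839844], [394.501953125, 280.491943359375], [380.84649658203125, 288.72265625]] 1341.5
[[ 0.5965 -0.1483  0.024 ]
 [ 0.6149 -0.1806  0.024 ]
 [ 0.4332 -0.2773  0.024 ]
 [ 0.4159 -0.2456  0.024 ]]
scene tube [[136.45152282714844, 262.26373291015625], [144.6228485107422, 235.36642456054688], [235.3969268798828, 262.943359375], [227.22560119628906, 289.8406677246094]] 1311.0
lid [[297, 283], [146, 302], [140, 214], [286, 196]] [[ 0.4331 -0.0573  0.072 ]
 [ 0.402   0.2616  0.072 ]
 [ 0.5903  0.2792  0.072 ]
 [ 0.622  -0.0395  0.072 ]]
[np.float64(0.18970490111133337), np.float64(0.32049179600977323), np.float64(0.18911560495475233), np.float64(0.32031813936605474)]
top handle [[186.4545135498047, 278.5581970214844], [251.69859313964844, 270.5457458496094], [252.69618225097656, 278.6688537597656], [187.4521026611328, 286.6813049316406]] ((219.57534790039062, 278.613525390625), (8.18412971496582, 65.7342300415039), 82.99872589111328)
scene handle [[264.0, 151.0], [283.0, 151.0], [283.0, 162.0], [264.0, 162.0]] ((273.5, 156.5), (11.0, 19.0), 90.0)Traceback (most recent call last):
  File "<stdin>", line 22, in <module>
ValueError: could not broadcast input array from shape (368,600,3) into shape (390,600,3)
```

```bash
python3 - <<'E'
from h import *
t=cv2.imread("pics/top0.png");s=cv2.imread("pics/scene0.png")
a=cv2.resize(t[255:305,130:310],None,fx=4,fy=4,interpolation=cv2.INTER_CUBIC)
b=cv2.resize(s[140:235,205:355],None,fx=4,fy=4,interpolation=cv2.INTER_CUBIC)
m=np.zeros((600,720,3),np.uint8);m[:200,:720]=a;m[210:590,:600]=b
cv2.imwrite("pics/m1.png",m)
E
```

```text
(no output)
```

View pics/m1.png

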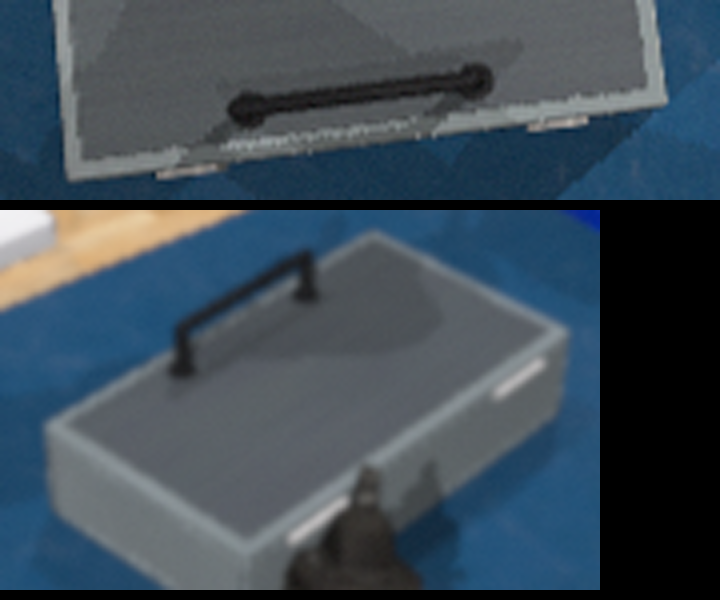

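```bash
python3 - <<'E'
from h import *
T=arm.calibration("top");S=arm.calibration("scene")
for n,a,b in(("h-",(249,275),(250.75,170)),("h+",(192,282),(282,151.5)),("hm",(220.5,278.3),(266.3,161)),
 ("f-",(296,280.5),(217,194.5)),("f+",(147.5,299.5),(298.75,146)),("b-",(287,200),(267,225)),("b+",(141,215.5),(346.75,170.5)),
 ("tube near",(387.6,284.6),(144,246))):
    print(n,*tri([(T,a),(S,b)]))
print(plane(T,[(249,275),(192,282),(220.5,278.3)],.108))
E
```

```text
h- [0.4534 0.0443 0.1075] [np.float64(0.0031099244070738096), np.float64(0.0031099244070737237)]
h+ [0.4428 0.1613 0.1092] [np.float64(0.004005257710849054), np.float64(0.0040052577108490185)]
hm [0.448  0.1024 0.107 ] [np.float64(0.0026962189638800723), np.float64(0.0026962189638800606)]
f- [ 0.4394 -0.0542  0.0688] [np.float64(0.001609638070503603), np.float64(0.001609638070503598)]
f+ [0.4084 0.2616 0.0684] [np.float64(0.002349543139746677), np.float64(0.002349543139746723)]
b- [ 0.6144 -0.0385  0.0755] [np.float64(0.0035603831013281853), np.float64(0.0035603831013283575)]
b+ [0.5866 0.2764 0.0734] [np.float64(0.00019767161062456386), np.float64(0.0001976716106245004)]
tube near [ 0.4238 -0.2667  0.0068] [np.float64(0.0014050463484109451), np.float64(0.0014050463484108796)]
[[0.4515 0.0418 0.108 ]
 [0.4404 0.1582 0.108 ]
 [0.4464 0.1001 0.108 ]]
```

Handle bar triangulates to (0.447, 0.102, 0.108); lid corners sit at z of about 0.07; the case centre is about (0.512, 0.111) with yaw 0.094 rad. These match the given sizes. Next I turn the tool and hover over the handle.

```bash
python3 -m pendant '0 0 0 0 0 0 0.1775;0 0 0 0 0 0 0.1775;0 0 0 0 0 0 0.1775;0 0 0 0 0 0 0.1775;0 0 0 0 0 0 0.1775;0 0 0 0 0 0 0.1775' 
python3 -m pendant '0 -0.0525 0.0235 0 0 0 0;0 -0.0525 0.0235 0 0 0 0;0 -0.0525 0.0235 0 0 0 0;0 -0.0525 0.0235 0 0 0 0;0 -0.0525 0.0235 0 0 0 0;0 -0.0525 0.0235 0 0 0 0;0 -0.0525 0.0235 0 0 0 0;0 -0.0525 0.0235 0 0 0 0'
python3 -m pendant '0 0 0 0 0 0 0;0 0 0 0 0 0 0'
python3 - <<'E'
from h import *
o=arm.get_obs();print(o["time"],o["tool_pos"],R.from_quat(o["tool_rot"]).as_matrix())
c=arm.calibration("wrist");print(c["extrinsics"],c["camera_matrix"][0,0],c["k1"])
cv2.imwrite("pics/w1.png",arm.grab_frame("wrist"))
E
```

```text
time: 0.85
tool_pos: [0.2205, 0.5035, 0.2048]
tool_rot: [0.676, 0.737, -0.001, 0.0]
contact_force: [-0.6, -0.1, 0.5]
gripper_width: 0.0939
gripper_force: 0.0
time: 1.85
tool_pos: [0.4472, 0.1013, 0.2051]
tool_rot: [0.673, 0.739, 0.0, -0.0]
contact_force: [0.8, 0.0, 0.3]
gripper_width: 0.094
gripper_force: 0.0
time: 2.1
tool_pos: [0.4464, 0.1034, 0.205]
tool_rot: [0.674, 0.739, -0.0, -0.001]
contact_force: [0.5, -0.2, 0.5]
gripper_width: 0.0941
gripper_force: 0.0
2.1 [0.4464 0.1034 0.205 ] [[-0.0924  0.9957 -0.0013]
 [ 0.9957  0.0924  0.0007]
 [ 0.0008 -0.0012 -1.    ]]
[[ 0.9956  0.0899  0.025   0.4391]
 [ 0.0933 -0.9551 -0.281   0.1856]
 [-0.0014  0.2821 -0.9594  0.384 ]
 [ 0.      0.      0.      1.    ]] 300.04845796231467 -0.0033905846440693815
```

View pics/w1.png

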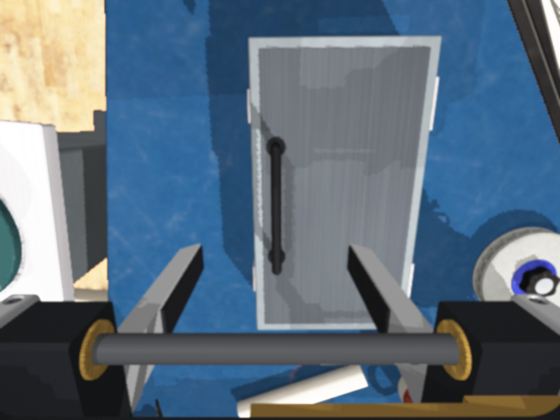

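Wrist view: the handle bar runs (276,147)–(277,272) and the lid corners are (249,38), (440,37), (258,328). The fingers straddle the bar.

```bash
python3 - <<'E'
from h import *
c=arm.calibration("wrist")
P=plane(c,[(276,149),(277,270),(276.5,205)],.108);print(P)
L=plane(c,[(249,38),(440,37),(258,328)],.072);print(L)
d=L[0]-L[2];print("yaw",np.arctan2(-d[0],d[1]),np.linalg.norm(d),np.linalg.norm(L[0]-L[1]))
ctr=(L[1]+L[2])/2;print("centre",ctr)
T=arm.calibration("top")
print(tri([(c,(276.5,205)),(T,(220.5,278.3))]), "f+",tri([(c,(249,38)),(T,(147.5,299.5))]),"b+",tri([(c,(440,37)),(T,(141,215.5))]),"f-",tri([(c,(258,328)),(T,(296,280.5))]))
E
```

```text
[[0.4414 0.1652 0.108 ]
 [0.4539 0.0451 0.108 ]
 [0.4469 0.1131 0.108 ]]
[[ 0.4071  0.2606  0.072 ]
 [ 0.5832  0.2783  0.072 ]
 [ 0.4404 -0.0535  0.072 ]]
yaw 0.10543935605947606 0.3157851606417325 0.17694333236080453
centre [0.5118 0.1124 0.072 ]
(array([0.4475, 0.1043, 0.0747]), [np.float64(0.0002947698747582641), np.float64(0.00029476987475839377)]) f+ (array([0.4065, 0.2623, 0.0618]), [np.float64(0.0008019063953096884), np.float64(0.0008019063953097172)]) b+ (array([0.5893, 0.2817, 0.0586]), [np.float64(0.0005251681282002655), np.float64(0.0005251681282002251)]) f- (array([ 0.4394, -0.0555,  0.0693]), [np.float64(0.0009590731746534624), np.float64(0.0009590731746535455)])
```

```bash
python3 -m pendant '0 0 0.0015 0.03 0 0 0;0 0 0 0.03 0 0 0;0 0 0 0.03 0 0 0;0 0 0 0.025 0 0 0;0 0 0 0 0 0 0'
python3 -m pendant '255 0 0 0 0 0 0;255 0 0 0 0 0 0;255 0 0 0 0 0 0;255 0 0 0 0 0 0;255 0 0 0 0 0 0;255 0 0 0 0 0 0' 14
```

```text
time: 2.78
tool_pos: [0.4459, 0.1046, 0.0884]
tool_rot: [0.672, 0.74, -0.002, -0.002]
contact_force: [-0.1, 0.2, 0.4]
gripper_width: 0.0939
gripper_force: 0.0
time: 3.52
tool_pos: [0.4483, 0.1032, 0.0905]
tool_rot: [0.674, 0.739, 0.0, -0.0]
contact_force: [-0.1, 0.3, 0.4]
gripper_width: 0.0376
gripper_force: 0.0
```

```bash
python3 -m pendant '255 0 0 0 0 0 0;255 0 0 0 0 0 0;255 0 0 0 0 0 0;255 0 0 0 0 0 0;255 0 0 0 0 0 0'
python3 - <<'E'
import numpy as np
# arc in tool y (case x) and tool z (down), per 0.1 rad
a0=np.arctan2(.044,.155);r=np.hypot(.155,.044)
th=np.r_[0:1.76:0.125];p=np.c_[-r*np.cos(a0+th),-r*np.sin(a0+th)]
for t,d in zip(th[1:],np.diff(p,axis=0)):print(round(t,3),d.round(4))
E
```

```text
time: 4.15
tool_pos: [0.4471, 0.1031, 0.0903]
tool_rot: [0.673, 0.739, -0.001, -0.001]
contact_force: [-4.7, -0.5, 4.0]
gripper_width: 0.0096
gripper_force: 14.0
0.125 [ 0.0067 -0.019 ]
0.25 [ 0.009 -0.018]
0.375 [ 0.0112 -0.0167]
0.5 [ 0.0132 -0.0152]
0.625 [ 0.015  -0.0134]
0.75 [ 0.0165 -0.0115]
0.875 [ 0.0178 -0.0093]
1.0 [ 0.0189 -0.007 ]
1.125 [ 0.0196 -0.0046]
1.25 [ 0.02   -0.0021]
1.375 [0.0201 0.0004]
1.5 [0.0199 0.0029]
1.625 [0.0194 0.0053]
1.75 [0.0186 0.0077]
```

```bash
python3 -m pendant '255 0 0.003 -0.0095 0 0 0;255 0 0.0037 -0.0095 0 0 0;255 0 0.0045 -0.009 0 0 0;255 0 0.0045 -0.009 0 0 0;255 0 0.011 -0.0167 0 0 0;255 0 0.013 -0.015 0 0 0'
```

```text
time: 4.9
tool_pos: [0.4861, 0.107, 0.1606]
tool_rot: [0.673, 0.739, -0.002, -0.002]
contact_force: [-8.7, -0.3, 4.7]
gripper_width: 0.0094
gripper_force: 14.0
```

```bash
python3 -m pendant '255 0 0.014 -0.0134 0 0 0;255 0 0.0155 -0.0115 0 0 0;255 0 0.0173 -0.0093 0 0 0;255 0 0.0185 -0.007 0 0 0'
python3 -m pendant '255 0 0.0196 -0.0046 0 0 0;255 0 0.02 -0.0021 0 0 0;255 0 0.02 0.0004 0 0 0;255 0 0.01 0.001 0 0 0;255 0 0.01 0.002 0 0 0;255 0 0 0 0 0 0'
```

```text
time: 5.4
tool_pos: [0.5544, 0.1136, 0.2031]
tool_rot: [0.673, 0.739, 0.002, 0.001]
contact_force: [-2.0, 1.8, 1.3]
gripper_width: 0.0094
gripper_force: 14.0
time: 6.15
tool_pos: [0.634, 0.1211, 0.205]
tool_rot: [0.673, 0.739, 0.002, 0.001]
contact_force: [1.4, 3.1, 5.4]
gripper_width: 0.0096
gripper_force: 14.0
```

```bash
python3 -m pendant '255 0 0.0095 0.003 0 0 0;255 0 0.0095 0.003 0 0 0;255 0 0.0095 0.003 0 0 0;255 0 0 0 0 0 0'
python3 -m pendant '255 0 0.005 0.002 0 0 0;255 0 0.003 0.001 0 0 0;255 0 0 0 0 0 0'
```

```text
time: 6.65
tool_pos: [0.6625, 0.1239, 0.1954]
tool_rot: [0.673, 0.739, 0.002, 0.001]
contact_force: [1.6, 3.4, 4.9]
gripper_width: 0.0097
gripper_force: 14.0
time: 7.02
tool_pos: [0.6696, 0.1246, 0.1921]
tool_rot: [0.673, 0.739, 0.001, 0.0]
contact_force: [1.3, 4.9, 5.1]
gripper_width: 0.0091
gripper_force: 14.0
```

```bash
python3 -m pendant '255 0 0.002 0.001 0 0 0;255 0 0.002 0.001 0 0 0;255 0 0 0 0 0 0'
python3 -m pendant '255 0 0.002 0.001 0 0 0;255 0 0.002 0.001 0 0 0;255 0 0 0 0 0 0'
```

```text
time: 7.4
tool_pos: [0.672, 0.1249, 0.1908]
tool_rot: [0.673, 0.739, 0.0, -0.001]
contact_force: [-2.2, 3.7, 7.8]
gripper_width: 0.0093
gripper_force: 14.0
time: 7.78
tool_pos: [0.6721, 0.1248, 0.1906]
tool_rot: [0.673, 0.739, -0.003, -0.003]
contact_force: [-13.2, 1.7, 14.9]
gripper_width: 0.0095
gripper_force: 14.0
```

```bash
python3 -m pendant '255 0 -0.002 -0.001 0 0 0;188 0 0 0 0 0 0;188 0 0 0 0 0 0;188 0 0 0 0 0 0'
python3 -m pendant '188 0 0.001 -0.02 0 0 0;188 0 0.001 -0.03 0 0 0;188 0 0 -0.04 0 0 0;188 0 0 -0.04 0 0 0;188 0 0 0 0 0 0'
python3 - <<'E'
from h import *
cv2.imwrite("pics/top2.png",arm.grab_frame("top"))
E
```

```text
time: 8.28
tool_pos: [0.6742, 0.1236, 0.187]
tool_rot: [0.674, 0.739, -0.001, -0.001]
contact_force: [0.0, -0.4, -0.1]
gripper_width: 0.0247
gripper_force: 0.0
time: 8.9
tool_pos: [0.6777, 0.1243, 0.3229]
tool_rot: [0.674, 0.739, 0.003, 0.003]
contact_force: [0.6, 0.5, 0.8]
gripper_width: 0.025
gripper_force: 0.0
```

View pics/top2.png

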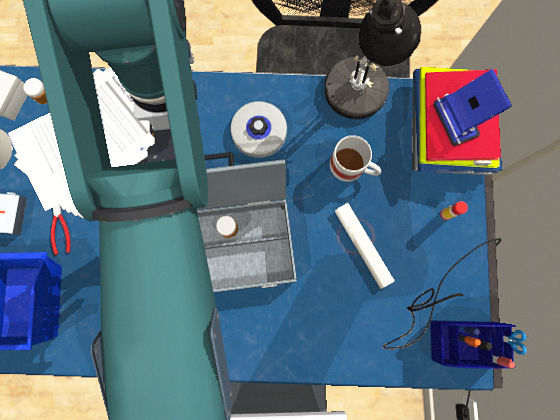

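The lid is open on its stop (the top view shows the lid standing behind the case, handle behind it, jar at (227,226)). Next I look into the compartment, then move over the tube.

```bash
python3 -m pendant '60 0 -0.04 0 0 0 0;0 0 -0.04 0 0 0 0;0 0 -0.04 0 0 0 0;0 0 -0.04 0 0 0 0;0 0 -0.04 0 0 0 0;0 0 0 0 0 0 0;0 0 0 0 0 0 0'
cat > red.py <<'E'
from h import *
def redc(im):
    h=cv2.cvtColor(im,cv2.COLOR_BGR2HSV)
    m=cv2.inRange(h,(0,120,60),(8,255,255))|cv2.inRange(h,(170,120,60),(180,255,255))
    cs,_=cv2.findContours(m,cv2.RETR_EXTERNAL,cv2.CHAIN_APPROX_NONE)
    return [(cv2.contourArea(c),cv2.boundingRect(c),cv2.boxPoints(cv2.minAreaRect(c)).round(1).tolist()) for c in cs if cv2.contourArea(c)>25]
E
python3 - <<'E'
from red import *
import pickle
c=arm.calibration("wrist");i=arm.grab_frame("wrist");cv2.imwrite("pics/w2.png",i);pickle.dump(c,open("w2.pkl","wb"))
for r in redc(i):print(r)
E
```

```text
time: 9.82
tool_pos: [0.4773, 0.1058, 0.3169]
tool_rot: [0.674, 0.739, -0.001, -0.001]
contact_force: [0.8, 0.1, -0.5]
gripper_width: 0.0915
gripper_force: 0.0
(269.0, (252, 95, 42, 8), [[252.0, 95.0], [293.0, 95.0], [293.0, 102.0], [252.0, 102.0]])
```

View pics/w2.png

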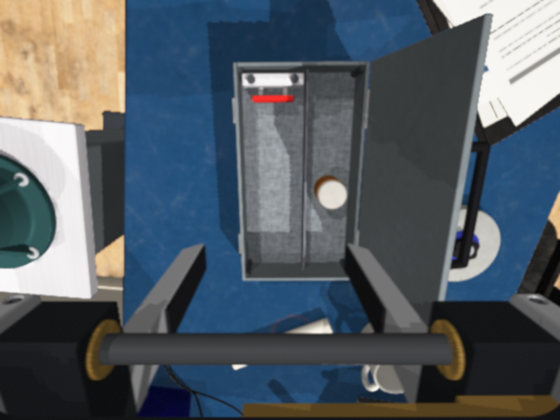

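```bash
python3 -m pendant '0 -0.045 0.002 0 0 0 0;0 -0.045 0.002 0 0 0 0;0 -0.045 0.002 0 0 0 0;0 -0.045 0.002 0 0 0 0;0 -0.045 0.002 0 0 0 0;0 -0.045 0 0 0 0 0;0 -0.05 0 0 0 0 0'
python3 -m pendant '0 0 0 0.015 0 0 0.1685;0 0 0 0.015 0 0 0.1685;0 0 0 0.015 0 0 0.1685;0 0 0 0.015 0 0 0.1685;0 0 0 0.015 0 0 0.1685;0 0 0 0.015 0 0 0.1685;0 0 0 0.015 0 0 0.1685;0 0 0 0 0 0 0'
python3 - <<'E'
from red import *
import pickle
c=arm.calibration("wrist");i=arm.grab_frame("wrist");cv2.imwrite("pics/w3.png",i);pickle.dump(c,open("w3.pkl","wb"))
h=cv2.cvtColor(i,cv2.COLOR_BGR2HSV);m=cv2.inRange(h,(0,0,140),(180,60,255))
cs,_=cv2.findContours(m,cv2.RETR_EXTERNAL,cv2.CHAIN_APPROX_NONE)
for k in cs:
    if cv2.contourArea(k)>1500:
        b=cv2.boxPoints(cv2.minAreaRect(k));print(cv2.contourArea(k),b.tolist(),plane(c,b,.012))
o=arm.get_obs();print(o["tool_pos"],R.from_quat(o["tool_rot"]).as_matrix())
t=arm.grab_frame("top");cv2.imwrite("pics/top3.png",t)
for r in redc(t):print("top",r)
E
```

```text
time: 10.75
tool_pos: [0.5179, -0.2137, 0.3172]
tool_rot: [0.673, 0.739, -0.0, -0.001]
contact_force: [1.0, 0.4, -0.3]
gripper_width: 0.0941
gripper_force: 0.0
time: 11.75
tool_pos: [0.5167, -0.2118, 0.2107]
tool_rot: [0.971, 0.241, -0.002, -0.002]
contact_force: [1.0, 0.5, -0.3]
gripper_width: 0.094
gripper_force: 0.0
3395.5 [[134.0, 415.0], [134.0, 364.0], [234.0, 364.0], [234.0, 415.0]] [[ 0.0728 -0.1823  0.012 ]
 [ 0.1713 -0.1462  0.012 ]
 [ 0.2448 -0.2831  0.012 ]
 [ 0.1514 -0.3279  0.012 ]]
5864.0 [[455.8421325683594, 299.7592468261719], [480.0251159667969, 183.45074462890625], [583.1414794921875, 204.89080810546875], [558.95849609375, 321.1993103027344]] [[ 0.4972 -0.5149  0.012 ]
 [ 0.6474 -0.4371  0.012 ]
 [ 0.688  -0.5736  0.012 ]
 [ 0.5394 -0.671   0.012 ]]
4708.0 [[263.0, 107.0], [295.0, 107.0], [295.0, 269.0], [263.0, 269.0]] [[ 0.5998 -0.1508  0.012 ]
 [ 0.6175 -0.1844  0.012 ]
 [ 0.4315 -0.2875  0.012 ]
 [ 0.4106 -0.2483  0.012 ]]
3230.0 [[304.0, 0.0], [405.0, 0.0], [405.0, 88.0], [304.0, 88.0]] [[ 0.7181 -0.1399  0.012 ]
 [ 0.7692 -0.2366  0.012 ]
 [ 0.6959 -0.2877  0
[... 909 characters left out ...]
[167.60000610351562, 287.29998779296875]])
top (118.5, (51, 216, 7, 39), [[50.20000076293945, 216.10000610351562], [56.0, 215.89999389648438], [57.099998474121094, 254.0], [51.29999923706055, 254.10000610351562]])
top (124.0, (58, 214, 13, 39), [[57.400001525878906, 214.60000610351562], [64.0999984741211, 213.0], [73.0, 250.8000030517578], [66.30000305175781, 252.39999389648438]])
top (74.0, (331, 156, 31, 23), [[324.8999938964844, 167.3000030517578], [331.70001220703125, 155.8000030517578], [361.0, 173.0], [354.20001220703125, 184.5]])
top (2701.5, (425, 69, 76, 92), [[422.79998779296875, 72.0999984741211], [496.0, 68.4000015258789], [500.5, 158.8000030517578], [427.29998779296875, 162.5]])
```

View pics/w3.png

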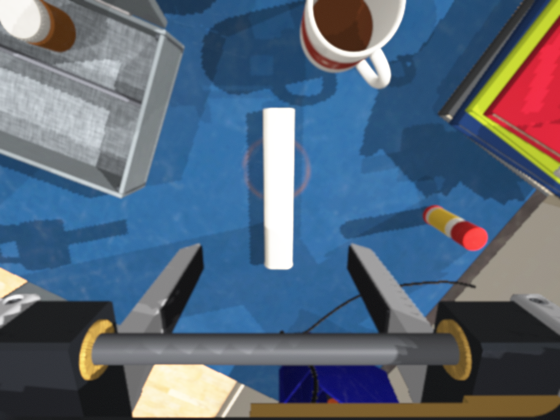

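Wrist view: tube upright in the image, columns 263–295, rows 107–269, midway between the fingers and clear of the mug. In w2 the pad is red at columns 252–293, rows 95–102.

```bash
python3 - <<'E'
from h import *
import pickle
w2=pickle.load(open("w2.pkl","rb"));w3=pickle.load(open("w3.pkl","rb"));T=arm.calibration("top")
print("tube", tri([(w3,(279,107)),(T,(340.2,205.9))]),tri([(w3,(279,269)),(T,(387.7,284.6))]))
P=plane(w3,[(279,107),(279,269)],.016);print(P,P.mean(0))
print("pad w2 front edge z.034",plane(w2,[(252,102),(293,102),(272.5,102)],.034)," z.006",plane(w2,[(272.5,102.5)],.006))
print("top right edge z.006",plane(T,[(171.6,259.6),(173.7,286.9),(172.6,273)],.006))
print("case corners w2 (rim)",plane(w2,[(234,63),(368,62),(245,279),(355,278)],.064))
E
```

```text
tube (array([ 0.6092, -0.1674,  0.0039]), [np.float64(0.000173365359328067), np.float64(0.00017336535932805663)]) (array([ 0.4246, -0.2643,  0.0195]), [np.float64(0.0016852093891283433), np.float64(0.001685209389128316)])
[[ 0.6085 -0.1677  0.016 ]
 [ 0.4228 -0.2669  0.016 ]] [ 0.5157 -0.2173  0.016 ]
pad w2 front edge z.034 [[0.433  0.2159 0.034 ]
 [0.4921 0.2214 0.034 ]
 [0.4625 0.2186 0.034 ]]  z.006 [[0.4621 0.2198 0.006 ]]
top right edge z.006 [[0.4942 0.2247 0.006 ]
 [0.4325 0.219  0.006 ]
 [0.4638 0.222  0.006 ]]
case corners w2 (rim) [[ 0.4084  0.2598  0.064 ]
 [ 0.5828  0.2774  0.064 ]
 [ 0.4434 -0.0536  0.064 ]
 [ 0.6189 -0.0351  0.064 ]]
```

```bash
python3 -m pendant '90 0 0.002 0.04 0 0 0;90 0 0 0.04 0 0 0;90 0 0 0.04 0 0 0;90 0 0 0.04 0 0 0;90 0 0 0.03 0 0 0;90 0 0 0.01 0 0 0;90 0 0 0 0 0 0;90 0 0 0 0 0 0' 10
python3 -m pendant '90 0 0 0.003 0 0 0;90 0 0 0.002 0 0 0;90 0 0 0 0 0 0'
```

```text
time: 12.85
tool_pos: [0.5194, -0.2143, 0.0157]
tool_rot: [0.971, 0.24, 0.001, 0.001]
contact_force: [0.1, -0.8, 0.2]
gripper_width: 0.0604
gripper_force: 0.0
time: 13.22
tool_pos: [0.5179, -0.2135, 0.0087]
tool_rot: [0.971, 0.24, 0.0, -0.0]
contact_force: [-0.5, -0.0, -0.4]
gripper_width: 0.0608
gripper_force: 0.0
```

```bash
python3 -m pendant '90 0 0 0.002 0 0 0;255 0 0 0 0 0 0;255 0 0 0 0 0 0;255 0 0 0 0 0 0;255 0 0 0 0 0 0;255 0 0 0 0 0 0' 10
python3 -m pendant '255 0 0 0 0 0 0;255 0 0 0 0 0 0'
```

```text
time: 13.98
tool_pos: [0.518, -0.2136, 0.0067]
tool_rot: [0.971, 0.24, 0.0, 0.0]
contact_force: [0.3, -0.3, 0.1]
gripper_width: 0.0365
gripper_force: 10.0
time: 14.22
tool_pos: [0.518, -0.2136, 0.0067]
tool_rot: [0.971, 0.24, 0.0, 0.0]
contact_force: [0.6, -0.9, -0.2]
gripper_width: 0.0363
gripper_force: 10.0
```

```bash
python3 -m pendant '255 0 0 -0.01 0 0 0;255 0 0 -0.025 0 0 0;255 0 0 -0.04 0 0 0;255 0 0 -0.04 0 0 0;255 0 0 -0.03 0 0 0;255 0 0 0 0 0 0'
python3 -m pendant '255 0 0 0 0 0 -0.12;255 0 0 0 0 0 -0.16;255 0 0 0 0 0 -0.17;255 0 0 0 0 0 -0.17;255 0 0 0 0 0 -0.17;255 0 0 0 0 0 -0.16;255 0 0 0 0 0 -0.13;255 0 0 0 0 0 -0.106'
python3 -m pendant '255 0.02 -0.0013 0 0 0 0;255 0.04 -0.0013 0 0 0 0;255 0.05 -0.0013 0 0 0 0;255 0.05 -0.0013 0 0 0 0;255 0.05 -0.0013 0 0 0 0;255 0.05 -0.0013 0 0 0 0;255 0.035 -0.0013 0 0 0 0;255 0.0166 -0.0013 0 0 0 0'
python3 -m pendant '255 0 0 0 0 0 0;255 0 0 0 0 0 0'
python3 - <<'E'
from h import *
import pickle
o=arm.get_obs();print(o["tool_pos"],R.from_quat(o["tool_rot"]).as_matrix())
c=arm.calibration("wrist");i=arm.grab_frame("wrist");pickle.dump(c,open("w4.pkl","wb"))
s=arm.grab_frame("scene")[120:260,190:370]
m=np.zeros((600,790,3),np.uint8);m[:420,:560]=i;cv2.imwrite("pics/w4.png",i)
s=cv2.resize(s,(225*1,175));m[422:597,:225]=s
z=cv2.resize(i[200:420,180:400],None,fx=1,fy=1);cv2.imwrite("pics/w4m.png",m)
E
```

```text
time: 14.98
tool_pos: [0.5196, -0.2143, 0.1554]
tool_rot: [0.971, 0.24, 0.003, 0.002]
contact_force: [-0.3, -0.5, -1.6]
gripper_width: 0.0364
gripper_force: 10.0
time: 15.98
tool_pos: [0.5168, -0.2129, 0.1492]
tool_rot: [0.67, 0.743, -0.0, -0.002]
contact_force: [-0.7, -0.1, -1.7]
gripper_width: 0.0365
gripper_force: 10.0
time: 16.98
tool_pos: [0.475, 0.0978, 0.1508]
tool_rot: [0.67, 0.742, -0.0, -0.001]
contact_force: [-0.3, 0.2, -1.3]
gripper_width: 0.0364
gripper_force: 10.0
time: 17.23
tool_pos: [0.4766, 0.0946, 0.1514]
tool_rot: [0.672, 0.741, -0.0, 0.0]
contact_force: [0.2, 0.1, -0.2]
gripper_width: 0.0364
gripper_force: 10.0
[0.4766 0.0946 0.1514] [[-0.098   0.9952 -0.0003]
 [ 0.9952  0.098  -0.0007]
 [-0.0006 -0.0004 -1.    ]]
```

View pics/w4m.png

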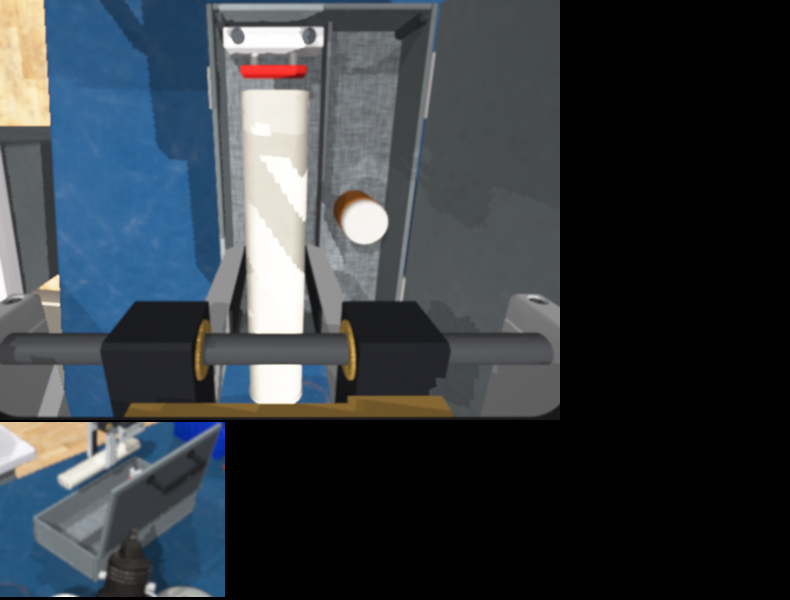

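Tube gripped and aligned: its end is at row 90, columns 242–308, and the pad is at rows 65–77, columns 240–307. The lid is open.

```bash
python3 - <<'E'
from h import *
import pickle
c=pickle.load(open("w4.pkl","rb"));
o=np.array([.513,.112]);a=.10;A=np.array([[np.cos(a),np.sin(a)],[-np.sin(a),np.cos(a)]])
f=lambda p,z:print(z,(plane(c,p,z)[:,:2]-o)@A.T)
f([(242,93),(308,93),(275,90),(247,320),(303,320)],.16)
f([(240,77),(307,77)],.034); f([(209,6),(437,6)],.064);f([(225,165),(323,165)],.064)
T=arm.calibration("top")
E
```

```text
0.16 [[-0.0552  0.085 ]
 [-0.0203  0.0849]
 [-0.0377  0.0864]
 [-0.0564 -0.0552]
 [-0.0193 -0.0552]]
0.034 [[-0.0696  0.1103]
 [-0.0087  0.1102]]
0.064 [[-0.0885  0.1565]
 [ 0.0871  0.1564]]
0.064 [[-0.082   0.0345]
 [ 0.0046  0.0345]]
```

```bash
python3 -m pendant '255 0 0 0.02 0 0 0;255 0 0 0.03 0 0 0;255 0 0 0.03 0 0 0;255 0 0 0.025 0 0 0;255 0 0 0.015 0 0 0;255 0 0 0.01 0 0 0;255 0 0 0 0 0 0'
python3 -m pendant '255 0 0 0.002 0 0 0;255 0 0 0.001 0 0 0;255 0 0 0 0 0 0'
python3 -m pendant '255 0 0 0.001 0 0 0;255 0 0 0.001 0 0 0;255 0 0 0 0 0 0'
```

```text
time: 18.2
tool_pos: [0.4765, 0.0953, 0.0214]
tool_rot: [0.671, 0.741, -0.0, -0.0]
contact_force: [-0.1, -0.6, -1.0]
gripper_width: 0.0366
gripper_force: 10.0
time: 18.58
tool_pos: [0.4769, 0.0956, 0.0191]
tool_rot: [0.671, 0.741, 0.0, 0.0]
contact_force: [0.1, 0.5, -2.0]
gripper_width: 0.0369
gripper_force: 10.0
time: 18.95
tool_pos: [0.4765, 0.0955, 0.0165]
tool_rot: [0.671, 0.741, -0.0, -0.0]
contact_force: [-0.1, -0.5, -0.6]
gripper_width: 0.0365
gripper_force: 10.0
```

```bash
python3 -m pendant '255 0 0 0.001 0 0 0;255 0 0 0.001 0 0 0;255 0 0 0 0 0 0' | grep -E 'pos|cont'
python3 -m pendant '255 0 0 0.001 0 0 0;255 0 0 0 0 0 0'| grep -E 'pos|cont'
python3 -m pendant '255 0 0 0.0007 0 0 0;255 0 0 0 0 0 0'| grep -E 'pos|cont'
```

```text
tool_pos: [0.4765, 0.0955, 0.0145]
contact_force: [-1.1, -0.1, -1.3]
tool_pos: [0.4766, 0.0955, 0.0136]
contact_force: [0.7, 0.2, -0.6]
tool_pos: [0.4766, 0.0955, 0.0129]
contact_force: [-0.0, -0.4, -1.2]
```

```bash
python3 -m pendant '255 0 0 0.0007 0 0 0;255 0 0 0 0 0 0'| grep -E 'pos|cont'
python3 -m pendant '255 0 0 0.0006 0 0 0;255 0 0 0 0 0 0'| grep -E 'pos|cont'
python3 -m pendant '255 0 0 0.0005 0 0 0;255 0 0 0 0 0 0'| grep -E 'pos|cont'
```

```text
tool_pos: [0.4767, 0.0955, 0.0127]
contact_force: [-1.0, -0.1, 1.9]
tool_pos: [0.4767, 0.0955, 0.0126]
contact_force: [-2.1, -0.2, 5.3]
tool_pos: [0.4767, 0.0955, 0.0126]
contact_force: [-3.5, -0.6, 7.7]
```

```bash
python3 -m pendant '255 0 0 -0.0014 0 0 0;255 0 0 0 0 0 0;255 0 0 0 0 0 0'| grep -E 'pos|cont'
python3 -m pendant '255 0.004 0 0 0 0 0;255 0.004 0 0 0 0 0;255 0.004 0 0 0 0 0;255 0.003 0 0 0 0 0;255 0.002 0 0 0 0 0;255 0 0 0 0 0 0'| grep -E 'pos|cont'
python3 -m pendant '255 0.0015 0 0 0 0 0;255 0 0 0 0 0 0'| grep -E 'pos|cont'
```

```text
tool_pos: [0.4769, 0.0955, 0.0127]
contact_force: [-0.4, -0.4, 1.1]
tool_pos: [0.4749, 0.1128, 0.0126]
contact_force: [0.0, -0.9, 1.3]
tool_pos: [0.4749, 0.1139, 0.0127]
contact_force: [-0.0, -1.8, 1.4]
```

```bash
for k in 1; do python3 -m pendant '255 0.0015 0 0 0 0 0;255 0 0 0 0 0 0'| grep -E 'pos|cont'; done
python3 -m pendant '255 0.001 0 0 0 0 0;255 0 0 0 0 0 0'| grep -E 'pos|cont'
python3 -m pendant '255 0.001 0 0 0 0 0;255 0 0 0 0 0 0'| grep -E 'pos|cont'
python3 -m pendant '255 0.001 0 0 0 0 0;255 0 0 0 0 0 0'| grep -E 'pos|cont'
```

```text
tool_pos: [0.4747, 0.1154, 0.0127]
contact_force: [-0.4, -2.0, 3.1]
tool_pos: [0.4746, 0.1164, 0.0126]
contact_force: [0.0, -3.1, 2.1]
tool_pos: [0.4745, 0.1175, 0.0126]
contact_force: [-0.1, -2.3, 2.1]
tool_pos: [0.4744, 0.1185, 0.0126]
contact_force: [-0.1, -2.1, 3.7]
```

```bash

python3 -m pendant '255 0.001 0 0 0 0 0;255 0 0 0 0 0 0'| grep -E 'pos|cont'
python3 -m pendant '255 0.001 0 0 0 0 0;255 0 0 0 0 0 0'| grep -E 'pos|cont'
python3 -m pendant '255 0.001 0 0 0 0 0;255 0 0 0 0 0 0'| grep -E 'pos|cont'
python3 - <<'E'
from h import *
i=arm.grab_frame("wrist");cv2.imwrite("pics/w5.png",cv2.resize(i[:240,190:350],None,fx=2.5,fy=2.5))
E
```

```text
tool_pos: [0.4743, 0.1194, 0.0127]
contact_force: [-0.6, -2.5, 2.6]
tool_pos: [0.4742, 0.1204, 0.0127]
contact_force: [0.6, -2.3, 3.0]
tool_pos: [0.4741, 0.1214, 0.0127]
contact_force: [1.7, -4.4, 3.4]
```

View pics/w5.png

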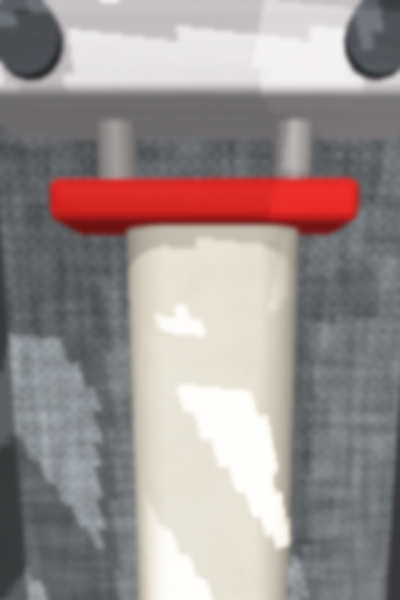

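The tube's end is at the pad's face (crop rows 225–232). I lift a fraction to take out the floor friction, then press in small steps.

```bash

python3 -m pendant '255 0 0 -0.0008 0 0 0;255 0 0 0 0 0 0'| grep -E 'pos|cont'
python3 -m pendant '255 0.0007 0 0 0 0 0;255 0 0 0 0 0 0'| grep -E 'pos|cont'
python3 -m pendant '255 0.0007 0 0 0 0 0;255 0 0 0 0 0 0'| grep -E 'pos|cont'
```

```text
tool_pos: [0.4736, 0.1216, 0.0127]
contact_force: [1.4, -1.1, -1.7]
tool_pos: [0.4737, 0.1219, 0.013]
contact_force: [1.2, -2.2, -0.4]
tool_pos: [0.4737, 0.1223, 0.0132]
contact_force: [1.3, -4.0, -1.2]
```

```bash

python3 -m pendant '255 0.0007 0 0 0 0 0;255 0 0 0 0 0 0'| grep -E 'pos|cont|width'
python3 -m pendant '255 0 0 0 0 0 0;255 0 0 0 0 0 0'| grep -E 'pos|cont'
```

```text
tool_pos: [0.4737, 0.1227, 0.0132]
contact_force: [1.2, -5.8, -1.7]
gripper_width: 0.0366
tool_pos: [0.4737, 0.1227, 0.0132]
contact_force: [1.1, -5.7, -1.8]
```

Steady at about 5.7 N. I hold it there.

```bash

python3 -m pendant '255 0.0002 0 0 0 0 0;255 0 0 0 0 0 0;255 0 0 0 0 0 0;255 0 0 0 0 0 0'| grep -E 'pos|cont'
python3 -m pendant '255 0 0 0 0 0 0;255 0 0 0 0 0 0;255 0 0 0 0 0 0;255 0 0 0 0 0 0'| grep -E 'pos|cont'
python3 -m pendant '255 0 0 0 0 0 0;255 0 0 0 0 0 0;255 0 0 0 0 0 0;255 0 0 0 0 0 0'| grep -E 'pos|cont'
```

```text
tool_pos: [0.4737, 0.1228, 0.0132]
contact_force: [1.9, -5.7, -1.5]
tool_pos: [0.4737, 0.1228, 0.0132]
contact_force: [1.4, -5.4, -2.1]
tool_pos: [0.4737, 0.1227, 0.0132]
contact_force: [1.1, -5.9, -1.7]
```

```bash

python3 -m pendant '255 -0.0007 0 0 0 0 0;255 -0.0006 0 0 0 0 0;255 0 0 0 0 0 0'| grep -E 'pos|cont'
python3 -m pendant '255 0 0 0.0005 0 0 0;255 0 0 0.0003 0 0 0;255 0 0 0 0 0 0'| grep -E 'pos|cont'
```

```text
tool_pos: [0.4738, 0.1223, 0.0133]
contact_force: [0.5, -5.0, -1.9]
tool_pos: [0.4738, 0.1224, 0.0127]
contact_force: [-0.3, -4.3, -1.0]
```

```bash

python3 -m pendant '255 -0.0006 0 0 0 0 0;255 -0.0006 0 0 0 0 0;255 0 0 0 0 0 0'| grep -E 'pos|cont'
python3 -m pendant '255 0 0 0.0005 0 0 0;255 0 0 0 0 0 0;255 0 0 0 0 0 0'| grep -E 'pos|cont'
```

```text
tool_pos: [0.474, 0.1218, 0.0127]
contact_force: [-0.3, -0.7, -0.3]
tool_pos: [0.474, 0.1218, 0.0126]
contact_force: [-3.1, 0.0, 6.2]
```

Pad force is almost gone and the tube is on the floor. I ease the down force, then open slowly.

```bash

python3 -m pendant '255 0 0 -0.0004 0 0 0;255 0 0 0 0 0 0;255 0 0 0 0 0 0'| grep -E 'pos|cont'
python3 -m pendant '145 0 0 0 0 0 0;125 0 0 0 0 0 0;125 0 0 0 0 0 0;125 0 0 0 0 0 0'| grep -E 'pos|cont|grip'
python3 -m pendant '125 0 0 -0.01 0 0 0;125 0 0 -0.02 0 0 0;125 0 0 -0.04 0 0 0;125 0 0 -0.05 0 0 0;125 0 0 -0.05 0 0 0;125 0 0 0 0 0 0;125 0 0 0 0 0 0'| grep -E 'pos|cont|grip'
python3 - <<'E'
from h import *
import pickle
c=arm.calibration("wrist");i=arm.grab_frame("wrist");pickle.dump(c,open("w6.pkl","wb"));cv2.imwrite("pics/w6.png",i)
E
```

```text
tool_pos: [0.4741, 0.1216, 0.0126]
contact_force: [-2.6, 1.4, 3.9]
tool_pos: [0.4741, 0.1211, 0.0123]
contact_force: [0.2, 0.1, 1.0]
gripper_width: 0.0479
gripper_force: 0.0
tool_pos: [0.4739, 0.1211, 0.1824]
contact_force: [-0.2, -0.3, -0.5]
gripper_width: 0.0478
gripper_force: 0.0
```

View pics/w6.png

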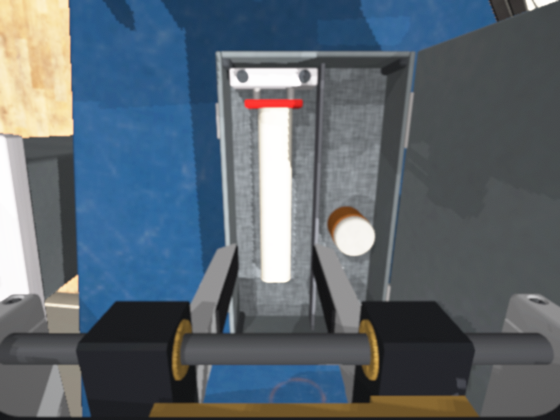

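The tube lies straight with its end at the red pad (row 108), the lid and jar are undisturbed, and the gripper is clear. I'm handing it in.

```bash
python3 -c "
from workcell import arm
print(arm.get_obs()['time'],arm.finish_job())"
```

```text
the job is handed in; nothing more can be done
29.8 None
```

The job is handed in at 29.8 s: the lid is open on its stop, and the tube was pressed on the pad at about 5.7 N for 1.5 s, then left lying flat with its end at the pad. I have not seen the judge's result.

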